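# Eject a sample disc and hold the surface probe on its mark

### The arm

A 7-joint arm with a two-finger parallel gripper is mounted at the origin on the work surface. World frame = base frame: x ahead of the robot, y to its left, z up, the work surface at z = 0. Lengths are in m, angles in degrees, forces in N, time in s.
With the tool pointing down it reaches from about 0.425 to 0.875 m from the base axis. Payload 4.7 kg.
Tool frame: the origin (TCP) lies midway between the tips of the shut fingers; the grasp point (between the pads) lies 19 mm behind it; z points along the fingers, y is the line along which they close (so a half turn about z gives the same grasp; the last joint's range is limited). The gripper opens to 87 mm and grips with 3 to 60 N. Pads are 19 mm wide; open, the fingers measure 117 mm over their backs; the gripper's body (75 mm by 190 mm) begins 51 mm behind the grasp point.
Start: joints at [0.808, 18.392, -4.016, 83.108, 1.295, 78.541, -3.26], TCP at [0.65, -0, 0.223] pointing down, gripper open.
Joint ranges: [-163.93, 163.93], [-17.29, 119.83], [-79.2, 71.16], [3.27, 140.29], [-89.18, 269.18], [5.43, 117.66], [-154.24, 154.24]. Speed limits (degrees/s): [147.25, 147.25, 180, 180, 180, 180, 180].

### API

Orientations are given as [roll, pitch, yaw] about the fixed x, y, z axes, in that order (R = Rz(yaw) Ry(pitch) Rx(roll)).
In Python, from cell import env, viewer, boxes_of, masks_of gives the robot as it stands. The module is installed in compiled form; this text tells all that it offers.
- The arm moves only by the tool apply_moves, never from a script. Its argument "moves" is a list of rows, each a list of 7 numbers: the shift along the tool's x, y, z scaled (see below), then the turn, a rotation vector about the tool's x, y, z scaled (see below), then the opening, from 0 (shut) to 1 (fully open). A call has 1 to 20 rows; each row is the pose to reach, as a shift and turn from the pose commanded when the call began, along the tool's axes at that moment; what a row does not reach only later rows make up. The controller multiplies each number of a shift by 0.2 m and each number of a turn by 1.5 rad. A row lasts 1/10 s, in which the tool goes at most 50 mm and 8.59 degrees, less where a joint would pass 70% of its speed; a pose out of reach is approached as far as the arm can. A call with a number of a shift or a turn outside -1 to 1 is refused whole. A call with a gripper value outside its range is refused whole. The fingers move at their own pace and stop on an object; "grip_force" is the grip in N (left out, the last holds). Time passes only in rows, so rows that repeat a pose let the fingers close. It gives the time, the measured TCP pose, the force, the opening and the grip force at its end, in the units of the state.
- env.get_obs(): the state, without advancing time (a new reading comes with each control period).
- viewer.read_camera(name): name is "scene" or "side" or "wrist"; returns the picture (400x640x3 uint8, red, green, blue); there is no depth.
- viewer.get_calibration(name): a dict with "fov_y" (degrees; the focal length in pixels is half the picture's height over the tangent of half this angle, whatever the lens; pixels are square), "cx", "cy" (the principal point, pixels), "position" and "orientation" of the camera in the world. Camera axes: x right, y up, looking along -z (the intrinsics and any distortion apply to the point x, -y, -z); pixel columns grow to the right and rows downward; lengths in m; the calibration is good to about 2 mm. A picture is of the moment at which its call begins: read the wrist's pose just before it. get_calibration takes no time and is no camera call; for the wrist camera it gives the pose at the moment of the call.
- env.sign_off(): hands the job in; it is judged then, once.
Trained networks look in the newest picture that a camera, given by its name, has taken for a name from the list of things; names that differ only in an ending like _2 or _b are one class to them, and where a whole thing is asked for, a point or a joint stands for the part that bears it (a point fixed in the world has none). Each returns a list of dicts, best first, with "conf" (0 to 1); they miss things now and then, are a little off and sometimes report something else, mostly with a low value. They report only what shows in the picture. A call takes as long as a camera call.
- boxes_of(camera, target): "location" ([column, row] in pixels, amid what is visible of it).
- masks_of(camera, target): "pixels" (400x640 bool, what is visible of it) and "location" ([column, row] in pixels, amid what is visible of it).
The state is a dict: "time_s": time; "qpos": joint angles; "joint_velocities": joint speeds; "effort": joint torques, N m; "tool_pos": TCP position; "tool_rot": TCP orientation; "force": force on the tool from outside, world axes, zero at the start; "wrist_torque": the same for the moment, N m; "grip_width": finger opening in m; "grasp_force": force on a finger pad.
Only numpy, scipy, OpenCV 4.12 (cv2) and the standard library are available. Lean on these libraries where they do the work, as an engineer would, in place of code of your own. Each camera call takes 0.05 s, during which the arm holds its last target. There are 200 camera calls.

### The job

Push the black thumb tab of the sample ejector fully in so that the white disc comes out from under the steel bridge into the open end of the bed, and let the slide spring back. Then take the spring-tipped probe out of its stand and hold it upright with its tip inside the ring marked on the disc, pressing gently so that the sprung tip is pushed about half-way in, never hard against its stop. Finish while still holding it there like that; do not touch the disc with the fingers, and leave the bottle, the beaker and the dish where they are.

Things in the scene. Friction and masses are not known exactly. Their poses are not given: they have to be found in the camera images.
- die: Sample ejector, fixed: dark steel bed 153 x 68 mm, 20 mm thick. Origin under its centre on the bench; x = push direction (thumb tab to open end), y across, z up. On it runs a 38 mm wide channel along x; guide walls up to 36 mm above the bench (29 mm beyond x = +17 mm). A bright steel bridge (36 to 46 mm high) covers it from x = -26 to +17 mm, with the disc under it at the start.
- bay (a point): Centre of the open end of the bed, on the channel floor: x = +40 mm in the die's frame, 20 mm above the bench. Here the channel is open above, from the end of the bridge (x = +17 mm) to an end stop 29 mm high (x = +62 mm). The disc pushed out comes to lie here, up to 4 mm farther on.
- ejector (a joint): Travel of the ejector slide along the die's x axis, m: 0 = sprung back (rest), 0.046 = fully in. A return spring resists with 2 N at rest and 5.7 N fully in. Its pusher head is 1.5 mm behind the disc at the start; it is not attached to the disc.
- tab (a point): On the slide's upright black thumb tab: mid thickness and width, 62 mm above the bench. The tab is a plate 8 mm thick (die's x), 32 mm wide (y), from 22 to 76 mm above the bench, at x = -84 mm in the die's frame at rest; free space behind it (-x). Push it from behind, or pinch it from above; it moves with the slide in the die's +x.
- disc: Loose white pressed sample disc, 36 mm diameter, 12 mm thick, 30 g, lying flat. Origin: centre of its underside. Fully out, its centre is about 40 mm from the die's origin in +x (it can lie up to 4 mm farther), with its top 32 mm above the bench.
- mark (a point): Centre of the disc's top face and of the thin grey ring printed on it (14 mm inner diameter): the spot to probe. z up.
- stand: White plastic probe stand, fixed to the bench: a block 75 x 75 mm, 55 mm high, with a 13 mm upright through hole in the middle. Origin: under its centre, on the bench.
- probe: Loose surface probe, about 120 g, upright and tip-down in the stand, held by its shoulder on the stand's top. Origin: centre of its round black handle (24 mm diameter, 100 mm long), at the start 105 mm above the bench; z along the handle, away from the tip. Below the handle: steel neck 10 mm thick, 20 mm long, then the thin brass sprung tip, its end 95 mm below the handle's centre when out.
- plunger (a joint): How far the probe's sprung tip is pushed in, m: 0 = out, 0.016 = against its stop. Spring: 0.5 N at 0, then 250 N/m (about 2.5 N half-way in).
- tip (a point): Rounded end of the probe's sprung tip, 8 mm diameter; moves with the tip.
- reagent: Bystander: small amber bottle, 42 mm diameter, 75 mm high plus cap at most. Origin under its centre.
- beaker: Bystander: glass beaker, 66 mm diameter, 85 mm high. Origin under its centre.
- dish: Bystander: white ceramic bowl, 84 mm diameter, 35 mm high. Origin under its centre.

How it is judged:
By the outcome, as a careful person would: the job done as asked, in the order asked, and still so for the second after the job is handed in, while the arm keeps its last pose, push and grip.
It also fails if it takes over 56 s, if anything falls off the work surface, if the arm or the gripper's body presses on something with over 40 N, if the wrist force passes 120 N, or if a joint passes its speed limit or range.

## Working session

There is one attempt and no reset: what is moved stays moved. The work goes in short steps, Python scripts to look and compute and a tool call to move; the robot and the scene stay as the last step left them, time stands still between calls to the robot, and variables do not carry over. Pictures are saved under pics/ and viewed, at most 12 in all, crops included, and the job is handed in when it is done.

Besides the shell and the picture viewer there is one more tool, called after ">>>" by a JSON object that holds its "method" and its "body". apply_moves: Moves the arm, as the interface text tells. Shifts and turns lie within -1 to 1; 1 stands for 0.2 m of shift or 1.5 rad of turn. Its arguments: {"type":"object","properties":{"moves":{"type":"array","items":{"type":"array","items":{"type":"number","minimum":-1,"maximum":1}}},"grip_force":{"type":"number"}},"required":["moves"]}

```bash
mkdir -p pics; cat > h.py <<'E'
import numpy as np, cv2
from cell import env, viewer, boxes_of, masks_of
from scipy.spatial.transform import Rotation as R
def cal(n):
    c=viewer.get_calibration(n); return c
def rot(c):
    o=np.array(c["orientation"],float)
    if o.shape==(3,3): return o
    if o.size==4: raise Exception("quat")
    return R.from_euler("xyz",o,degrees=True).as_matrix()
def ray(c,px):
    f=200/np.tan(np.radians(c["fov_y"])/2)
    d=np.array([(px[0]-c["cx"])/f,-(px[1]-c["cy"])/f,-1.])
    return np.array(c["position"]),rot(c)@d
def atz(c,px,z):
    p,d=ray(c,px); return p+d*(z-p[2])/d[2]
def proj(c,P):
    f=200/np.tan(np.radians(c["fov_y"])/2)
    q=rot(c).T@(np.array(P)-np.array(c["position"]))
    return np.array([c["cx"]+f*q[0]/-q[2],c["cy"]-f*q[1]/-q[2]])
E
python3 - <<'E'
from h import *
ims=[]
for n in ["scene","side"]:
    c=cal(n); print(n,c)
    im=viewer.read_camera(n); ims.append(im[:,:,::-1].copy())
    for t in ["die","tab","stand","probe","reagent","beaker","dish"]:
        r=boxes_of(n,t); print(t,[(np.round(x["location"]),round(x["conf"],2)) for x in r[:2]])
    cv2.imwrite(f"pics/{n}0.png",ims[-1])
print(env.get_obs())
E
```

```text
scene {'fov_y': 54.01608906888775, 'cx': 319.19933256792984, 'cy': 191.07677146603996, 'position': array([1.36191169, 0.32799126, 0.69566684]), 'orientation': array([ 52.60594545,  -0.95586662, 113.63250458])}
die [(array([252., 186.]), 0.64)]
tab [(array([263., 166.]), 0.77), (array([256., 186.]), 0.36)]
stand [(array([403., 210.]), 0.78)]
probe [(array([407., 184.]), 0.91), (array([401., 209.]), 0.2)]
reagent [(array([307., 238.]), 0.91), (array([403., 211.]), 0.37)]
beaker [(array([489., 228.]), 0.67)]
dish [(array([209., 159.]), 0.59)]
side {'fov_y': 51.51944444299404, 'cx': 314.8591919155502, 'cy': 194.97564658516612, 'position': array([0.13003782, 0.72397653, 1.01094746]), 'orientation': array([  43.73922308,   -0.72453394, -145.55362957])}
die [(array([348., 178.]), 0.85)]
tab []
stand [(array([294., 272.]), 0.65)]
probe [(array([293., 252.]), 0.78)]
reagent [(array([274., 197.]), 0.78)]
beaker [(array([241., 327.]), 0.83)]
dish [(array([391., 154.]), 0.84), (array([275., 196.]), 0.22)]
{'time_s': 0.8, 'qpos': array([ 0.80752184, 18.38898833, -4.0173142 , 83.10657108,  1.2940191 ,
       78.54032677, -3.2603084 ]), 'joint_velocities': array([ 0.03457883, -0.00305078, -0.03822878, -0.00386286,  0.06674163,
       -0.06244038, -0.12734186]), 'effort': array([ 7.28055438e-04, -4.91034937e+01, -4.02941611e-01, -3.12752724e+01,
       -6.36778423e-02,  3.37478227e-02,  2.91336619e-05]), 'tool_pos': array([ 6.50033129e-01, -5.54893780e-06,  2.22628585e-01]), 'tool_rot': array([1.79990805e+02, 1.34472115e-03, 9.00019014e+01]), 'force': array([ 0.3280578 , -0.22073622,  0.40757898]), 'wrist_torque': array([0.01162895, 0.05937112, 0.03116947]), 'grasp_force': 0.0, 'grip_width': 0.08700986262411553}
```

View pics/scene0.png

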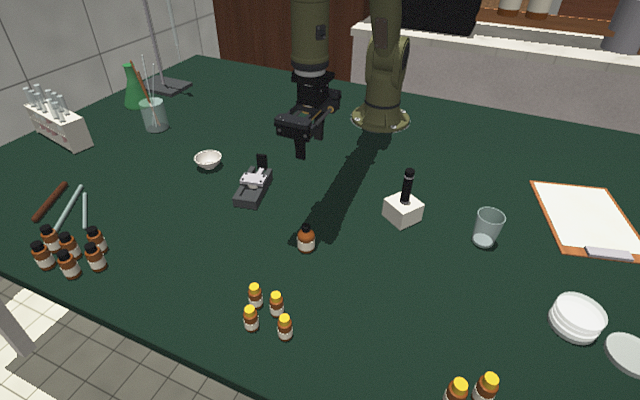

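View pics/side0.png

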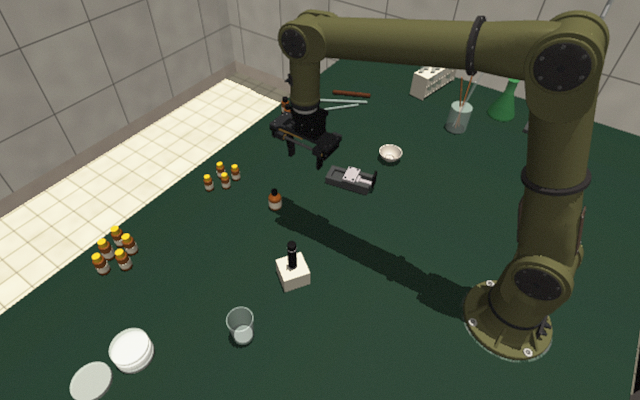

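The scene view shows the die at (253,186) with its tab at (262,160), the probe in its stand at (405,195), the bottle at (306,240), the beaker at (488,228) and the dish at (208,160). The side view shows the die at (350,180) and the probe at (292,255).

```bash
cat > fit.py <<'E'
from h import *
from scipy.optimize import minimize
def box(x0,x1,y0,y1,z0,z1): return np.array([[x,y,z] for x in(x0,x1) for y in(y0,y1) for z in(z0,z1)])
DIE=[box(-.0765,.0765,-.034,.034,0,.02),box(-.0765,.017,-.034,.034,.02,.036),box(.017,.0765,-.034,.034,.02,.029),box(-.026,.017,-.03,.03,.036,.046),box(-.088,-.080,-.016,.016,.022,.076)]
STAND=[box(-.0375,.0375,-.0375,.0375,0,.055)]
def sil(c,parts,p):
    m=np.zeros((1600,2560),np.uint8); Rz=R.from_euler("z",p[2]).as_matrix()
    for b in parts:
        w=b@Rz.T+[p[0],p[1],0]
        q=np.array([proj(c,x) for x in w])*4+1.5
        cv2.fillConvexPoly(m,cv2.convexHull(q.astype(np.float32)).astype(np.int32),1)
    return cv2.resize(m*255,(640,400),interpolation=cv2.INTER_AREA)/255.
def fit(parts,data,p0):
    def cost(p):
        return sum(1-np.minimum(s,m).sum()/np.maximum(s,m).sum() for c,m in data for s in [sil(c,parts,p)])
    best=None
    for dy in np.radians([-20,0,20]):
        x0=np.array(p0)+[0,0,dy]
        r=minimize(cost,x0,method="Nelder-Mead",options=dict(initial_simplex=[x0,x0+[.015,0,0],x0+[0,.015,0],x0+[0,0,.2]],maxfev=130))
        if best is None or r.fun<best.fun: best=r
    return best.x,best.fun
E
python3 - <<'E'
from fit import *
M={}
for n in ["scene","side"]:
    viewer.read_camera(n)
    for t in ["die","stand","tab"]:
        r=masks_of(n,t)
        if r: M[n,t]=r[0]["pixels"].astype(float); print(n,t,r[0]["conf"],M[n,t].sum())
S,D=cal("scene"),cal("side")
C={"scene":S,"side":D}
for n,a,b in [("scene",(252,200),(263,165)),("side",(335,182),(374,184))]:
    print(n,"die",atz(C[n],(252,186) if n=="scene" else (350,180),.02),atz(C[n],b,.03))
for nm,z,ps,pd in [("probe",.105,(407,184),(293,252)),("reagent",.04,(307,238),(274,197)),("beaker",.04,(489,228),(241,327)),("dish",.02,(209,159),(391,154))]:
    print(nm,atz(S,ps,z),atz(D,pd,z))
p=atz(S,(252,186),.02);e=atz(S,(263,166),.05)
yaw=np.arctan2(*(p-e)[[1,0]])
for t,parts,p0 in [("die",DIE,[p[0],p[1],yaw]),("stand",STAND,[*atz(S,(403,210),.03)[:2],0])]:
    for ns in (["scene"],["side"],["scene","side"]):
        x,f=fit(parts,[(C[n],M[n,t]) for n in ns if (n,t) in M],p0); print(t,ns,x[:2].round(4),np.degrees(x[2]).round(1),round(f,3))
E
```

```text
scene die 0.74 1313.0
scene stand 0.61 984.0
scene tab 0.63 155.0
side die 0.8 970.0
side stand 0.58 896.0
side tab 0.49 142.0
scene die [ 0.60670292 -0.2007704   0.02      ] [ 0.51175635 -0.21881037  0.03      ]
side die [ 0.59769656 -0.19330977  0.02      ] [ 0.51676451 -0.214153    0.03      ]
probe [0.52823503 0.21886829 0.105     ] [0.53949102 0.2100151  0.105     ]
reagent [0.75212186 0.04144129 0.04      ] [0.7480713  0.03398938 0.04      ]
beaker [0.53253271 0.43608981 0.04      ] [0.53901057 0.42977584 0.04      ]
dish [ 0.54117422 -0.3975742   0.02      ] [ 0.54535609 -0.39752709  0.02      ]
die ['scene'] [ 0.6078 -0.1964] 11.7 0.069
die ['side'] [ 0.6065 -0.199 ] 11.0 0.064
die ['scene', 'side'] [ 0.6066 -0.1975] 11.1 0.143
stand ['scene'] [0.5386 0.2215] 55.8 0.17
stand ['side'] [0.5391 0.2181] -34.6 0.138
stand ['scene', 'side'] [0.5387 0.2195] 56.1 0.331
```

>>> {"method": "apply_moves", "body": {"moves": [[-0.2, -0.17, 0, 0, 0, -0.03, 0], [-0.4, -0.34, 0, 0, 0, -0.06, 0], [-0.6, -0.51, 0, 0, 0, -0.09, 0], [-0.8, -0.68, 0, 0, 0, -0.13, 0], [-1, -0.845, 0, 0, 0, -0.13, 0], [-1, -0.845, 0, 0, 0, -0.13, 0], [-1, -0.845, 0, 0, 0, -0.13, 0]]}}

```text
time_s: 1.9
tool_pos: [0.4797, -0.2024, 0.2231]
tool_rot: [180.0, 0.0, 100.9]
force: [-0.6, 1.0, -0.6]
grip_width: 0.0387
grasp_force: 0.0
```

```bash
python3 - <<'E'
from fit import *
c=cal("wrist"); print(c)
im=viewer.read_camera("wrist"); cv2.imwrite("pics/w1.png",im[:,:,::-1])
r=masks_of("wrist","die"); print(len(r), r and r[0]["conf"])
if r:
    x,f=fit(DIE,[(c,r[0]["pixels"].astype(float))],[.6066,-.1975,.195]); print(x[:2],np.degrees(x[2]),f)
print([(t,[(np.round(q["location"]),q["conf"]) for q in boxes_of("wrist",t)[:1]]) for t in ["tab","bay"]])
o=env.get_obs(); print(o["time_s"],o["tool_pos"],o["tool_rot"],o["force"],o["grip_width"])
E
```

```text
{'fov_y': 62.81702607202651, 'cx': 317.1085578258073, 'cy': 200.8672210184844, 'position': array([ 0.46384576, -0.12154315,  0.38508373]), 'orientation': array([-1.76442300e+01,  1.56794823e-02,  1.08337734e+01])}
1 0.6
[ 0.60571841 -0.20014096] 12.014098646112389 0.03223296795581598
[('tab', [(array([369., 194.]), 0.9)]), ('bay', [])]
2.1 [ 0.48240651 -0.19786787  0.22251541] [ 1.79970661e+02 -3.12967611e-02  1.01379253e+02] [-0.59442939 -0.59349402  0.26317679] 0.02319000479010463
```

View pics/w1.png

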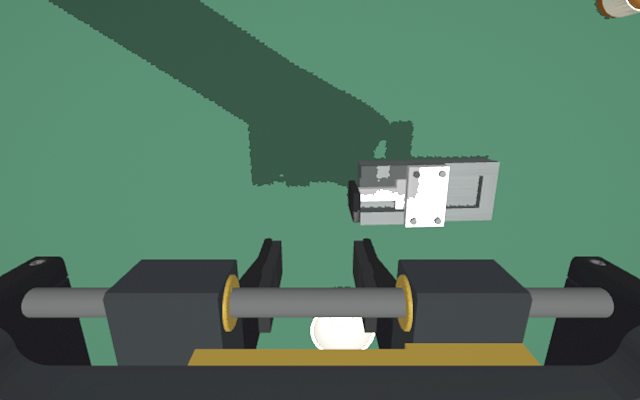

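The die shows at (425,193) with its tab at (357,200), left of the bridge. This agrees with the scene fit.

>>> {"method": "apply_moves", "body": {"moves": [[-0.12, -0.025, 0.2, 0, 0, 0, 0], [-0.12, -0.025, 0.4, 0, 0, 0, 0], [-0.12, -0.025, 0.6, 0, 0, 0, 0], [-0.12, -0.025, 0.78, 0, 0, 0, 0], [-0.12, -0.025, 0.865, 0, 0, 0, 0], [-0.12, -0.025, 0.865, 0, 0, 0, 0], [-0.12, -0.025, 0.865, 0, 0, 0, 0], [-0.12, -0.025, 0.865, 0, 0, 0, 0]]}}

```text
time_s: 2.9
tool_pos: [0.4825, -0.2244, 0.0511]
tool_rot: [179.9, 0.1, 101.2]
force: [1.0, 0.4, -0.0]
grip_width: 0.0003
grasp_force: 0.0
```

>>> {"method": "apply_moves", "body": {"moves": [[0, 0.04, 0, 0, 0, 0, 0], [0, 0.08, 0, 0, 0, 0, 0], [0, 0.12, 0, 0, 0, 0, 0], [0, 0.15, 0, 0, 0, 0, 0], [0, 0.18, 0, 0, 0, 0, 0], [0, 0.21, 0, 0, 0, 0, 0], [0, 0.24, 0, 0, 0, 0, 0], [0, 0.26, 0, 0, 0, 0, 0], [0, 0.28, 0, 0, 0, 0, 0], [0, 0.3, 0, 0, 0, 0, 0], [0, 0.3, 0, 0, 0, 0, 0], [0, 0.3, 0, 0, 0, 0, 0]]}}

```text
time_s: 4.1
tool_pos: [0.5394, -0.2127, 0.0495]
tool_rot: [-180.0, -0.0, 101.2]
force: [-5.0, 0.9, 4.4]
grip_width: 0.0004
grasp_force: 2.5
```

```bash
python3 - <<'E'
from fit import *
for n in ["scene","side","wrist"]:
    im=viewer.read_camera(n)
    cv2.imwrite(f"pics/{n}2.png",im[:,:,::-1])
    print(n,[(np.round(q["location"]),round(q["conf"],2)) for t in["tab","disc"] for q in boxes_of(n,t)[:1]])
w=cv2.imread("pics/wrist2.png"); s=cv2.resize(cv2.imread("pics/scene2.png")[130:230,180:340],(640,400),interpolation=cv2.INTER_CUBIC)
cv2.imwrite("pics/v2.png",cv2.resize(np.hstack([w,s]),(800,250),interpolation=cv2.INTER_AREA))
for i in range(3):
    viewer.read_camera("side");o=env.get_obs(); print(o["time_s"],o["tool_pos"],o["tool_rot"],o["force"])
E
```

```text
scene [(array([402., 209.]), 0.58), (array([250., 188.]), 0.47)]
side [(array([340., 175.]), 0.55)]
wrist [(array([356., 236.]), 0.82), (array([480., 239.]), 0.61)]
4.6 [ 0.53932354 -0.21275279  0.04945258] [-1.79973234e+02 -2.09185638e-02  1.01174026e+02] [-5.37693078  1.21563036  3.71422108]
4.65 [ 0.53931207 -0.2127517   0.04945483] [-1.79973464e+02 -2.15672390e-02  1.01175033e+02] [-5.18863894  1.18463213  4.46842532]
4.7 [ 0.5393224  -0.21277842  0.04948137] [-1.79975087e+02 -2.05711238e-02  1.01169071e+02] [-4.81792113  0.58376672  5.20125183]
```

View pics/v2.png

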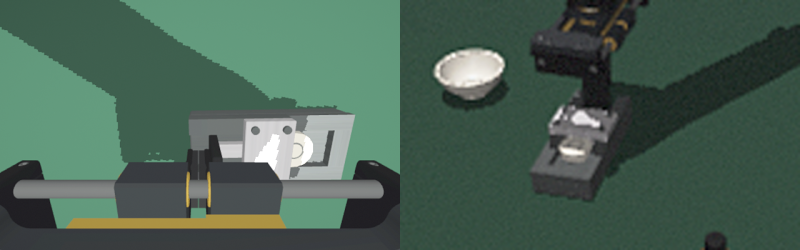

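The left half (wrist) shows the disc coming out at about (300,150), partly under the bridge. The right half (scene) shows the finger behind the tab. I'll keep pushing to the stop.

>>> {"method": "apply_moves", "body": {"moves": [[0, 0.01, 0, 0, 0, 0, 0], [0, 0.02, 0, 0, 0, 0, 0], [0, 0.03, 0, 0, 0, 0, 0], [0, 0.04, 0, 0, 0, 0, 0], [0, 0.05, 0, 0, 0, 0, 0], [0, 0.06, 0, 0, 0, 0, 0], [0, 0.06, 0, 0, 0, 0, 0]]}}

```text
time_s: 5.4
tool_pos: [0.551, -0.2103, 0.0494]
tool_rot: [-179.9, -0.0, 101.2]
force: [-5.9, 2.2, 4.5]
grip_width: 0.0009
grasp_force: 3.0
```

>>> {"method": "apply_moves", "body": {"moves": [[0, 0.01, 0, 0, 0, 0, 0], [0, 0.01, 0, 0, 0, 0, 0]]}}

```text
time_s: 5.6
tool_pos: [0.5528, -0.2099, 0.0494]
tool_rot: [-179.9, -0.0, 101.2]
force: [-5.3, 1.0, 5.3]
grip_width: 0.0009
grasp_force: 3.1
```

>>> {"method": "apply_moves", "body": {"moves": [[0, 0.01, 0, 0, 0, 0, 0], [0, 0.01, 0, 0, 0, 0, 0]]}}

```text
time_s: 5.8
tool_pos: [0.5535, -0.2097, 0.0494]
tool_rot: [-179.8, -0.1, 101.2]
force: [-9.5, 1.6, 7.3]
grip_width: 0.0007
grasp_force: 4.9
```

>>> {"method": "apply_moves", "body": {"moves": [[0, 0.01, 0, 0, 0, 0, 0], [0, 0.01, 0, 0, 0, 0, 0]]}}

```text
time_s: 6.0
tool_pos: [0.5536, -0.2097, 0.0494]
tool_rot: [-179.6, -0.1, 101.1]
force: [-13.1, 1.5, 10.3]
grip_width: 0.0
grasp_force: 7.6
```

>>> {"method": "apply_moves", "body": {"moves": [[0, 0.01, 0, 0, 0, 0, 0], [0, 0.01, 0, 0, 0, 0, 0]]}}

```text
time_s: 6.2
tool_pos: [0.5536, -0.2097, 0.0493]
tool_rot: [-179.4, -0.2, 101.1]
force: [-19.1, 1.7, 15.0]
grip_width: 0.0004
grasp_force: 10.3
```

>>> {"method": "apply_moves", "body": {"moves": [[0, -0.1, 0, 0, 0, 0, 0], [0, -0.2, 0, 0, 0, 0, 0], [0, -0.3, 0, 0, 0, 0, 0], [0, -0.4, 0, 0, 0, 0, 0], [0, -0.4, -0.2, 0, 0, 0, 0], [0, -0.4, -0.4, 0, 0, 0, 0.5], [0, -0.4, -0.6, 0, 0, 0, 0.7], [0, -0.4, -0.8, 0, 0, 0, 0.7], [0, -0.2, -0.87, 0, 0, 0, 0.7], [0, -0.2, -0.87, 0, 0, 0, 0.7]]}}

```text
time_s: 7.2
tool_pos: [0.5267, -0.2152, 0.227]
tool_rot: [179.4, 0.2, 101.4]
force: [-0.0, 1.1, -0.2]
grip_width: 0.0326
grasp_force: 0.0
```

```bash
python3 - <<'E'
from fit import *
c=cal("wrist"); im=viewer.read_camera("wrist"); cv2.imwrite("pics/w3.png",im[:,:,::-1])
for t in ["die","disc","tab","mark"]:
    r=masks_of("wrist",t)
    if not r: print(t,None); continue
    print(t,r[0]["conf"],r[0]["location"],atz(c,r[0]["location"],.032))
    if t=="die":
        x,f=fit(DIE,[(c,r[0]["pixels"].astype(float))],[.606,-.199,.2]); print(x[:2],np.degrees(x[2]),f)
u=proj(c,[.647,-.19,.03]).astype(int); print(u)
a,b=max(u[1]-70,0),max(u[0]-160,0)
cv2.imwrite("pics/w3c.png",cv2.resize(im[a:a+120,b:b+200,::-1],None,fx=4,fy=4,interpolation=cv2.INTER_CUBIC)); print(a,b)
o=env.get_obs(); print(o["time_s"],o["tool_pos"],o["tool_rot"],o["force"],o["grip_width"])
E
```

```text
die 0.68 [378.6, 169.7] [ 0.59441943 -0.19704948  0.032     ]
[ 0.60561526 -0.2000936 ] 12.126747208947378 0.12749482638216802
disc 0.63 [419.3, 169.3] [ 0.63882812 -0.18775642  0.032     ]
tab 0.66 [335.1, 174.5] [ 0.54810613 -0.21182397  0.032     ]
mark 0.88 [420.8, 171.7] [ 0.64126927 -0.19005267  0.032     ]
[425 172]
102 265
7.45 [ 0.51925107 -0.21722537  0.2225182 ] [-1.79939184e+02 -1.30239132e-02  1.01125429e+02] [ 0.99798771  0.11945069 -0.06018837] 0.05281099795641843
```

View pics/w3c.png

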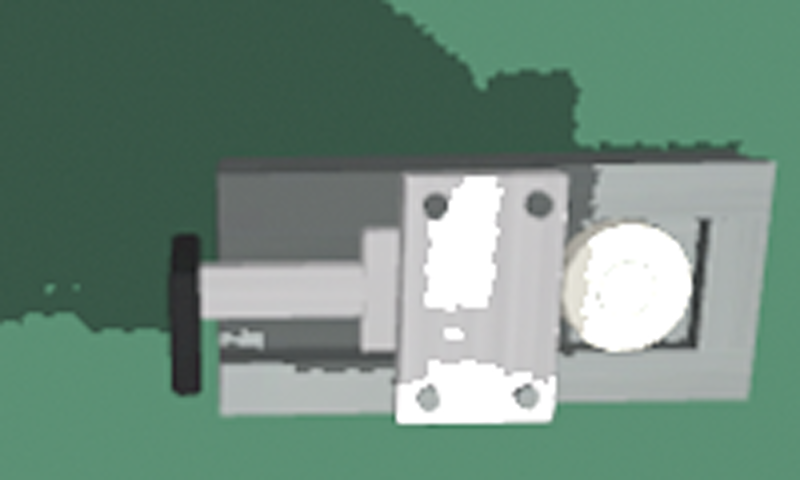

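The disc lies free in the bay with its centre and ring at about crop (628,283), full-frame (422,173). The slide and tab are back at rest at crop (185,313). Next is the probe.

>>> {"method": "apply_moves", "body": {"moves": [[0.25, 0.06, 0, 0, 0, 0.03, 0.8], [0.49, 0.12, 0, 0, 0, 0.07, 0.8], [0.73, 0.18, 0, 0, 0, 0.1, 0.8], [0.97, 0.243, 0, 0, 0, 0.13, 0.8], [0.97, 0.243, 0, 0, 0, 0.13, 0.8]]}}

```text
time_s: 7.95
tool_pos: [0.5296, -0.0082, 0.2231]
tool_rot: [180.0, -0.2, 90.6]
force: [-1.7, -0.3, 0.0]
grip_width: 0.0695
grasp_force: 0.0
```

>>> {"method": "apply_moves", "body": {"moves": [[0.22, 0.01, 0, 0, 0, 0, 0.8], [0.44, 0.02, 0, 0, 0, 0, 0.8], [0.66, 0.03, 0, 0, 0, 0, 0.8], [0.85, 0.045, 0, 0, 0, 0, 0.8], [0.85, 0.045, 0, 0, 0, 0, 0.8], [0.85, 0.045, 0, 0, 0, 0, 0.8], [0.85, 0.045, 0, 0, 0, 0, 0.8]]}}

```text
time_s: 8.65
tool_pos: [0.5392, 0.1508, 0.2231]
tool_rot: [-180.0, 0.1, 89.9]
force: [-0.3, -0.8, 0.7]
grip_width: 0.0699
grasp_force: 0.0
```

```bash
python3 - <<'E'
from fit import *
c=cal("wrist"); im=viewer.read_camera("wrist"); cv2.imwrite("pics/w4.png",im[:,:,::-1])
o=env.get_obs(); print(o["time_s"],o["tool_pos"],o["tool_rot"],o["force"],o["grip_width"])
for t in ["stand","probe"]:
    r=masks_of("wrist",t)
    if not r: print(t,None); continue
    print(t,r[0]["conf"],r[0]["location"],atz(c,r[0]["location"],.1))
    if t=="stand":
        x,f=fit(STAND+[box(-.0085,.0085,-.0085,.0085,.055,.155)],[(c,np.maximum(r[0]["pixels"],masks_of("wrist","probe")[0]["pixels"]).astype(float))],[.539,.219,-.59]); print(x[:2],np.degrees(x[2]),f)
E
```

```text
8.7 [0.53930147 0.15058    0.22322998] [-1.79988906e+02  6.07359250e-02  8.98237084e+01] [-0.25557607  0.36265202  0.40629215] 0.0697279553937103
stand 0.73 [318.4, 97.6] [0.54013026 0.232235   0.1       ]
[0.53725615 0.21893689] -34.14878371856142 0.02558026629235821
probe 0.74 [312.6, 112.2] [0.53523108 0.22054274 0.1       ]
```

View pics/w4.png

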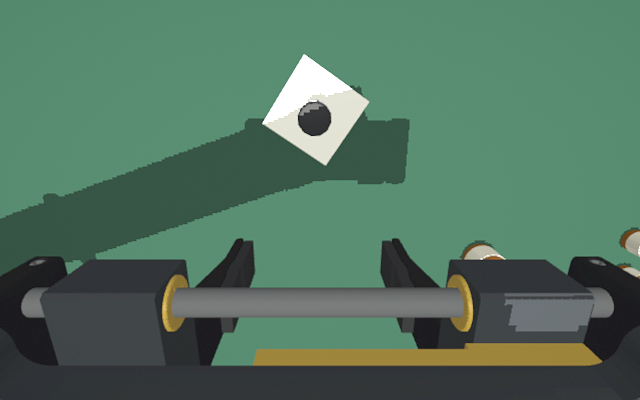

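The stand is at (316,110), with the probe's round top at (314,118). I'll move over it and descend.

>>> {"method": "apply_moves", "body": {"moves": [[0.2, -0.01, 0, 0, 0, 0, 0.8], [0.34, -0.01, 0, 0, 0, 0, 0.8], [0.34, -0.01, 0, 0, 0, 0, 0.8], [0.34, -0.01, 0.15, 0, 0, 0, 0.8], [0.34, -0.01, 0.3, 0, 0, 0, 0.8], [0.34, -0.01, 0.45, 0, 0, 0, 0.8], [0.34, -0.01, 0.55, 0, 0, 0, 0.8], [0.34, -0.01, 0.625, 0, 0, 0, 0.8], [0.34, -0.01, 0.625, 0, 0, 0, 0.8], [0.34, -0.01, 0.625, 0, 0, 0, 0.8]], "grip_force": 20}}

```text
time_s: 9.85
tool_pos: [0.5377, 0.2207, 0.0992]
tool_rot: [179.9, -0.0, 90.0]
force: [-0.5, -0.3, 1.2]
grip_width: 0.0698
grasp_force: 0.0
```

```bash
python3 - <<'E'
from fit import *
c=cal("wrist"); im=viewer.read_camera("wrist")
o=env.get_obs(); print(o["time_s"],o["tool_pos"],o["tool_rot"],o["force"],o["grip_width"])
im[380:]=im[380:]; cv2.imwrite("pics/w5.png",im[:,:,::-1])
r=masks_of("wrist","probe"); print([(q["conf"],q["location"]) for q in r[:1]], proj(c,[.5373,.2192,.155]))
E
```

```text
9.9 [0.53806907 0.22101988 0.09985267] [ 1.79882940e+02 -3.63650746e-02  8.99761329e+01] [ 0.58212035 -0.33076268  0.48515483] 0.06947662519260255
[(0.85, [314.1, 270.9])] [316.68530222 323.95603452]
```

View pics/w5.png

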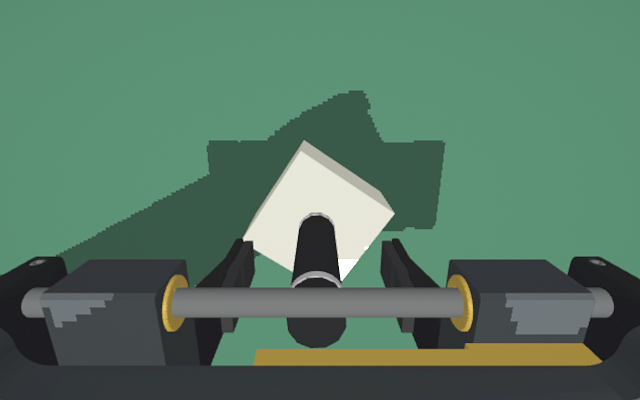

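The probe handle stands between the open pads at about (316,280). I'll close and lift.

>>> {"method": "apply_moves", "body": {"moves": [[-0.005, 0, 0, 0, 0, 0, 0], [-0.005, 0, 0, 0, 0, 0, 0], [-0.005, 0, 0, 0, 0, 0, 0], [-0.005, 0, 0, 0, 0, 0, 0], [-0.005, 0, 0, 0, 0, 0, 0], [-0.005, 0, 0, 0, 0, 0, 0], [-0.005, 0, 0, 0, 0, 0, 0], [-0.005, 0, 0, 0, 0, 0, 0], [-0.005, 0, 0, 0, 0, 0, 0], [-0.005, 0, 0, 0, 0, 0, 0]], "grip_force": 20}}

```text
time_s: 10.95
tool_pos: [0.5371, 0.2199, 0.0985]
tool_rot: [180.0, 0.0, 90.0]
force: [-0.2, 0.3, 0.3]
grip_width: 0.0234
grasp_force: 20.0
```

>>> {"method": "apply_moves", "body": {"moves": [[0, 0, -0.1, 0, 0, 0, 0], [0, 0, -0.2, 0, 0, 0, 0], [0, 0, -0.3, 0, 0, 0, 0], [0, 0, -0.4, 0, 0, 0, 0], [0, 0, -0.5, 0, 0, 0, 0], [0, 0, -0.55, 0, 0, 0, 0], [0, 0, -0.55, 0, 0, 0, 0]]}}

```text
time_s: 11.65
tool_pos: [0.5378, 0.2203, 0.2099]
tool_rot: [179.9, -0.1, 90.0]
force: [-0.1, 0.3, -1.3]
grip_width: 0.0235
grasp_force: 20.0
```

>>> {"method": "apply_moves", "body": {"moves": [[-0.2, 0.05, 0, 0, 0, 0, 0], [-0.4, 0.1, 0, 0, 0, 0, 0], [-0.6, 0.15, 0, 0, 0, 0, 0], [-0.8, 0.2, 0, 0, 0, 0, 0], [-1, 0.26, 0, 0, 0, 0, 0], [-1, 0.26, 0, 0, 0, 0, 0]]}}

```text
time_s: 12.25
tool_pos: [0.5895, 0.0107, 0.2066]
tool_rot: [-179.9, 0.3, 89.4]
force: [0.4, -0.8, -1.1]
grip_width: 0.0237
grasp_force: 20.0
```

>>> {"method": "apply_moves", "body": {"moves": [[-0.2, 0.05, 0, 0, 0, 0, 0], [-0.4, 0.1, 0, 0, 0, 0, 0], [-0.6, 0.15, 0, 0, 0, 0, 0], [-0.8, 0.2, 0, 0, 0, 0, 0], [-0.92, 0.26, 0, 0, 0, 0, 0], [-1, 0.26, 0, 0, 0, 0, 0], [-1, 0.26, 0.1, 0, 0, 0, 0], [-1, 0.26, 0.2, 0, 0, 0, 0], [-1, 0.26, 0.25, 0, 0, 0, 0], [-1, 0.26, 0.25, 0, 0, 0, 0]]}}

```text
time_s: 13.25
tool_pos: [0.6394, -0.1787, 0.156]
tool_rot: [-179.7, -0.1, 90.1]
force: [0.7, -0.5, -2.3]
grip_width: 0.0235
grasp_force: 20.0
```

```bash
python3 - <<'E'
from fit import *
c=cal("wrist"); im=viewer.read_camera("wrist"); cv2.imwrite("pics/w6.png",im[:,:,::-1])
o=env.get_obs(); print(o["time_s"],o["tool_pos"],o["tool_rot"],o["force"],o["grip_width"])
for t in ["mark","disc","tip","die","plunger"]:
    r=masks_of("wrist",t)
    print(t,[(q["conf"],q["location"],atz(c,q["location"],.032)) for q in r[:1]])
    if t=="die" and r:
        x,f=fit(DIE,[(c,r[0]["pixels"].astype(float))],[.606,-.199,.2]); print(x[:2],np.degrees(x[2]),f)
p=np.array(o["tool_pos"]); print("tip pred px",proj(c,p-[0,0,.0885]),"ring pred",proj(c,[.642,-.190,.032]))
cv2.imwrite("pics/w6c.png",cv2.resize(im[100:280,200:440,::-1],None,fx=3.3,fy=3.3,interpolation=cv2.INTER_CUBIC))
E
```

```text
13.3 [ 0.64042926 -0.17902266  0.15764858] [-1.79884602e+02 -4.64528004e-02  9.00630062e+01] [-0.03131352  1.66486978 -1.23537526] 0.023690239797140127
mark [(0.59, [324.2, 200.5], array([ 0.64504947, -0.18668071,  0.032     ]))]
disc [(0.89, [323.1, 197.9], array([ 0.64402724, -0.18419331,  0.032     ]))]
tip [(0.39, [318.7, 201.7], array([ 0.64001533, -0.18784543,  0.032     ]))]
die [(0.66, [264.4, 210.3], array([ 0.58978129, -0.19631246,  0.032     ]))]
[ 0.60616141 -0.19988603] 11.933503810700703 0.2085689519728965
plunger [(0.51, [316.4, 206.2], array([ 0.63790591, -0.19219951,  0.032     ]))]
tip pred px [319.19936751 205.28435767] ring pred [320.85536272 203.93897129]
```

View pics/w6c.png

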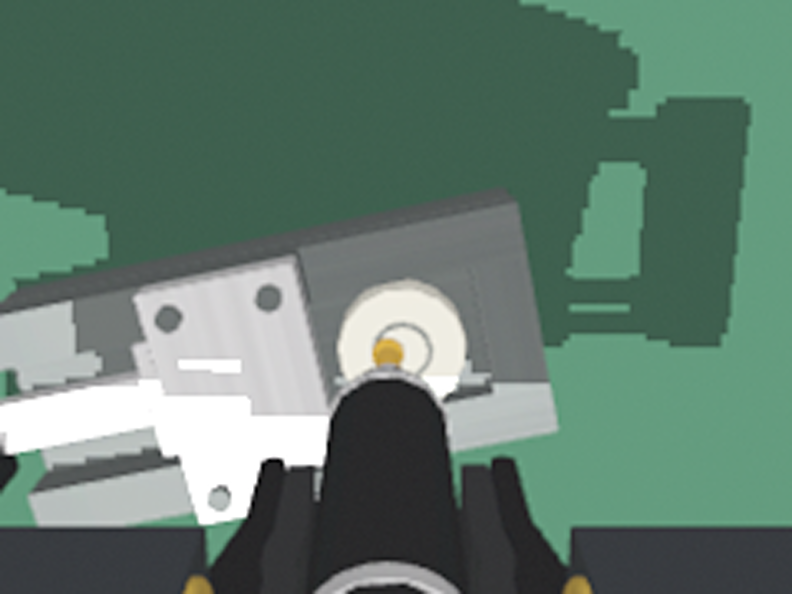

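The ring centre is at crop (403,350), and the brass tip end at (388,352) is still above the disc. I'll shift by about (+3, -12) mm, lower, and look again.

>>> {"method": "apply_moves", "body": {"moves": [[-0.03, 0.008, 0.03, 0, 0, 0, 0], [-0.06, 0.016, 0.06, 0, 0, 0, 0], [-0.06, 0.016, 0.1, 0, 0, 0, 0], [-0.06, 0.016, 0.1, 0, 0, 0, 0], [-0.06, 0.016, 0.1, 0, 0, 0, 0], [-0.06, 0.016, 0.1, 0, 0, 0, 0], [-0.06, 0.016, 0.1, 0, 0, 0, 0]]}}

```text
time_s: 14.25
tool_pos: [0.6446, -0.1918, 0.139]
tool_rot: [180.0, 0.0, 90.0]
force: [0.3, 0.7, -1.7]
grip_width: 0.0232
grasp_force: 20.0
```

```bash
python3 - <<'E'
from fit import *
c=cal("wrist"); im=viewer.read_camera("wrist"); cv2.imwrite("pics/w7.png",im[:,:,::-1])
o=env.get_obs(); print(o["time_s"],o["tool_pos"],o["tool_rot"],o["force"],o["grip_width"])
p=np.array(o["tool_pos"]); print("tip pred px",proj(c,p-[0,0,.0885]),"ring pred",proj(c,[.643,-.1922,.032]),atz(c,(320,200),.032),atz(c,(321,201),.032)-atz(c,(320,200),.032))
cv2.imwrite("pics/w7c.png",cv2.resize(im[150:270,240:400,::-1],None,fx=5,fy=5,interpolation=cv2.INTER_CUBIC))
E
```

```text
14.3 [ 0.64453475 -0.19186869  0.13897429] [1.79961597e+02 5.23056307e-03 9.00196662e+01] [-0.7822357  -0.52901266 -0.92451765] 0.023084100786276842
tip pred px [317.3358514  204.06332176] ring pred [315.53793527 197.72238573] [ 0.64683858 -0.19425264  0.032     ] [ 0.00086404 -0.00090384  0.        ]
```

View pics/w7c.png

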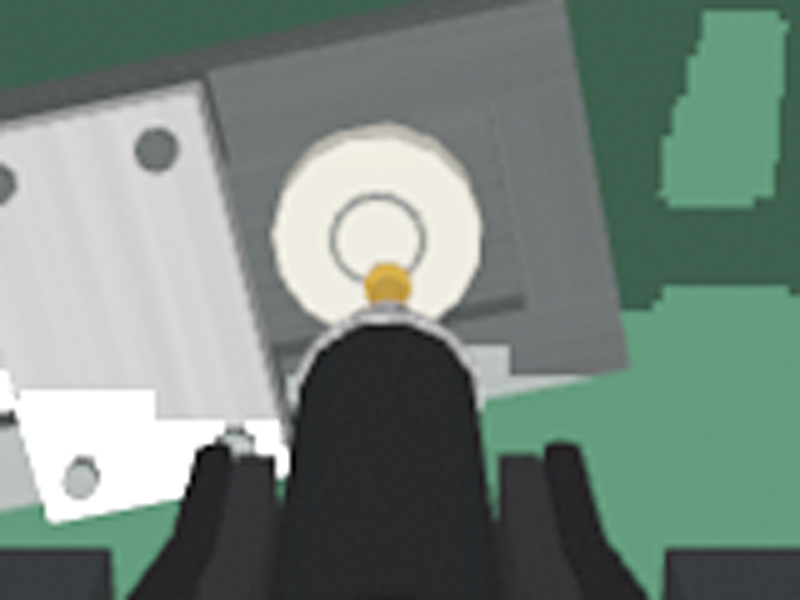

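The ring centre is at crop (378,239) and the tip ball at (387,285). Allowing for height, the tip is about 1.5 mm off in x and 0.7 mm in y. I'll correct that and lower to light contact.

>>> {"method": "apply_moves", "body": {"moves": [[0.0035, -0.0075, 0, 0, 0, 0, 0], [0.0035, -0.0075, 0.02, 0, 0, 0, 0], [0.0035, -0.0075, 0.04, 0, 0, 0, 0], [0.0035, -0.0075, 0.06, 0, 0, 0, 0], [0.0035, -0.0075, 0.08, 0, 0, 0, 0], [0.0035, -0.0075, 0.08, 0, 0, 0, 0], [0.0035, -0.0075, 0.08, 0, 0, 0, 0]]}}

```text
time_s: 15.0
tool_pos: [0.6427, -0.1914, 0.1223]
tool_rot: [-180.0, -0.0, 90.0]
force: [-0.0, -0.7, -1.5]
grip_width: 0.0236
grasp_force: 20.0
```

```bash
python3 - <<'E'
from fit import *
c=cal("wrist"); im=viewer.read_camera("wrist")
o=env.get_obs(); print(o["time_s"],o["tool_pos"],o["tool_rot"])
F=[]
for i in range(8): viewer.read_camera("wrist"); F.append(env.get_obs()["force"])
print(np.mean(F,0),np.std(F,0))
p=np.array(o["tool_pos"]); print("tip pred px",proj(c,p-[0,0,.0885]),proj(c,p-[0,0,.0845]),"ring pred",proj(c,[.643,-.1922,.032]))
cv2.imwrite("pics/w8c.png",cv2.resize(im[160:250,260:380,::-1],None,fx=6.5,fy=6.5,interpolation=cv2.INTER_CUBIC))
E
```

```text
15.05 [ 0.64289234 -0.19137848  0.12263576] [1.79988388e+02 3.26587183e-03 8.99992859e+01]
[-0.10220484 -0.26853658 -0.83084279] [0.5741315  0.36709741 0.58772647]
tip pred px [317.71850718 204.20350103] [317.721748   205.77918528] ring pred [317.84966519 204.34350786]
```

View pics/w8c.png

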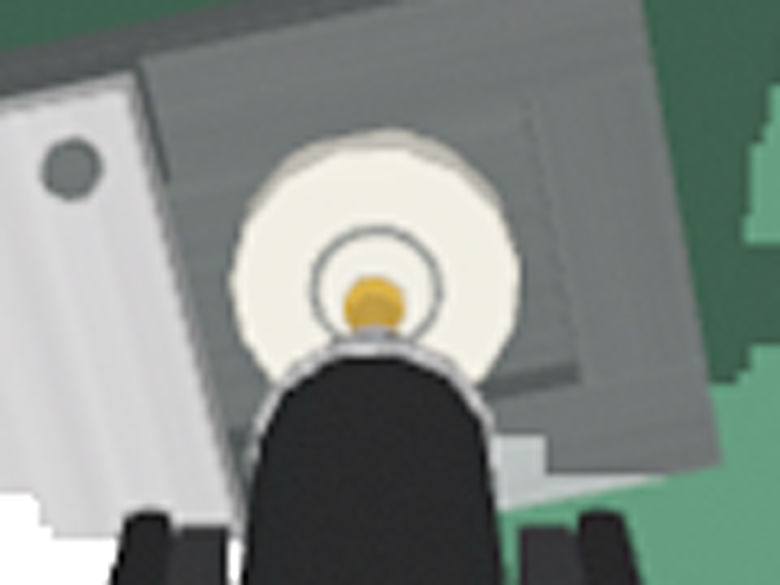

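The tip ball is at crop (374,305), so its end is at about (374,295), against a ring centre of (376,290). That is centred within 1 mm and about 2 mm above. Now I press.

>>> {"method": "apply_moves", "body": {"moves": [[0.003, 0.001, 0, 0, 0, 0, 0], [0.003, 0.001, 0.01, 0, 0, 0, 0], [0.003, 0.001, 0.02, 0, 0, 0, 0], [0.003, 0.001, 0.03, 0, 0, 0, 0], [0.003, 0.001, 0.04, 0, 0, 0, 0], [0.003, 0.001, 0.048, 0, 0, 0, 0], [0.003, 0.001, 0.048, 0, 0, 0, 0], [0.003, 0.001, 0.048, 0, 0, 0, 0]]}}

```text
time_s: 16.25
tool_pos: [0.6432, -0.1907, 0.1133]
tool_rot: [180.0, 0.0, 90.0]
force: [0.2, -0.3, 1.0]
grip_width: 0.0233
grasp_force: 20.0
```

```bash
python3 - <<'E'
from fit import *
c=cal("wrist"); im=viewer.read_camera("wrist")
F=[];P=[]
for i in range(14): viewer.read_camera("wrist"); o=env.get_obs(); F.append(o["force"]);P.append(o["tool_pos"])
print(o["time_s"],np.mean(F,0),np.std(F,0),np.mean(P,0),o["tool_rot"],o["grip_width"])
cv2.imwrite("pics/w9c.png",cv2.resize(im[160:250,260:380,::-1],None,fx=6.5,fy=6.5,interpolation=cv2.INTER_CUBIC))
E
```

```text
17.0 [0.45266236 0.15320944 1.15970716] [0.58633333 0.58472413 0.61914924] [ 0.64315504 -0.19074056  0.11312475] [1.79980385e+02 3.64526402e-03 9.00027638e+01] 0.02379316601683143
```

View pics/w9c.png

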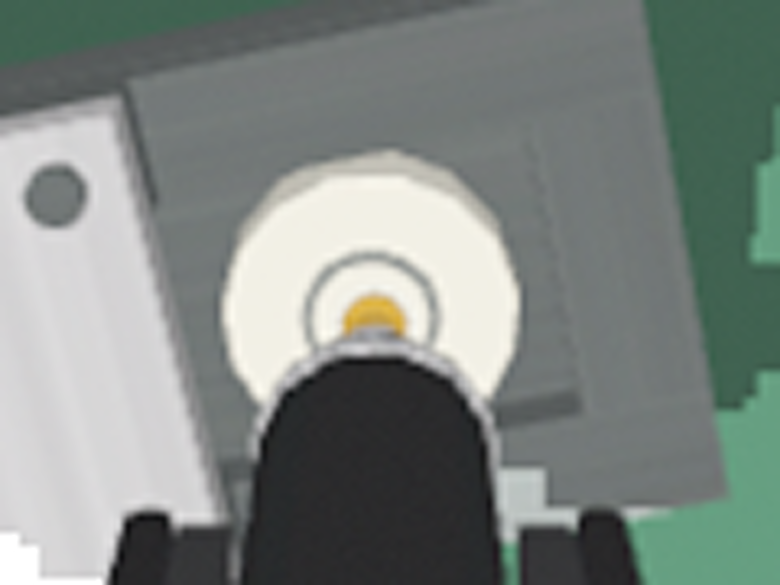

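The tip sits inside the ring: its end is at about (375,314) and the ring centre at (372,317). Height and force both give about 7.3 mm of compression, so I'm handing it in.

```bash
python3 -c "
from cell import env
print(env.sign_off())"
```

```text
the job is handed in; nothing more can be done
None
```

The disc is out in the open end of the bed, the slide has sprung back, and I handed in with the probe held upright inside the ring, its sprung tip pushed in about 7 of 16 mm.

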